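# Lay a tall plaster mould down on its side

### The arm

A 7-joint arm with a two-finger parallel gripper is mounted at the origin on the work surface. World frame = base frame: x ahead of the robot, y to its left, z up, the work surface at z = 0. Lengths are in m, angles in rad, forces in N, time in s.
With the tool pointing down it reaches from about 0.35 to 0.775 m from the base axis. Payload 3.1 kg.
Tool frame: the origin (TCP) lies at the very end of the fingers, on their centre line; the grasp point (between the pads) lies behind it (arm.tcp_to_grasp is the z of the grasp point in the tool frame, in m); z points along the fingers, x is the direction in which the jaws open and shut, and the axes are right-handed (so a half turn about z gives the same grasp; the last joint's range is limited). The gripper opens to 85 mm and grips with 20 to 120 N. Pads are 22 mm wide; open, the fingers measure 114 mm over their backs; the gripper's body (76 mm by 85 mm) begins 54 mm behind the grasp point. The pads swing forward as they close: fully open they stand 13 mm farther back than shut.
Start: joints at [-1.205, 0.311, 0.014, 1.512, -0.004, 1.319, -0.027], TCP at [0.218, 0.505, 0.231] pointing down, gripper open.
Joint ranges: [-2.7, 2.7], [-0.3, 1.91], [-1.27, 1.3], [0.12, 2.57], [-1.44, 4.58], [0.2, 2.03], [-3.05, 3.05]. Speed limits (rad/s): [2.79, 2.79, 3.14, 3.14, 3.14, 3.14, 3.14].

### API

Orientations are given as a rotation vector (axis times angle).
In Python, from plant import arm gives the robot as it stands.
- The arm moves only by the tool drive_tool, never from a script. Its argument "steps" is one flat list of numbers, 5 for each row, row after row: the shift along the tool's x, y, z in m, then the turn about the tool's z in degrees, then the opening, from -1 (shut) to 1 (fully open). In form: [tx, ty, tz, spin, hand, tx, ty, tz, spin, hand, ...]. A call has 1 to 10 rows; each row shifts and turns the commanded pose from where the row before left it, along the tool's axes as they then stand; what a row does not reach is not made up. A row lasts 1/12 s, in which the tool goes at most 41.7 mm and 7.16 degrees, less where a joint would pass 70% of its speed; a pose out of reach is approached as far as the arm can. A call with a gripper value outside its range is refused whole. The fingers move at their own pace and stop on an object; the grip force is fixed at half the most. Time passes only in rows, so rows that do not move let the fingers close. It gives the time, the measured TCP pose, the force and the opening at its end, in the units of the state.
- arm.state(): the state, without advancing time (a new reading comes with each control period).
- arm.camera(name): name is "side" or "top"; returns a dict with "frame" (384x512x3 uint8, red, green, blue), "mtx" (3x3 intrinsics, pixels), "world_to_cam" (4x4, takes a point from world to camera coordinates). Camera axes: x right, y down, z forward; pixel columns grow to the right and rows downward; lengths in m; the calibration is good to about 2 mm. A picture is of the moment at which its call begins. There is no depth.
- arm.sign_off(): hands the job in, once; it reports no verdict.
The state is a dict: "clock": time; "joint_pos": joint angles; "joint_vel": joint speeds; "effort": joint torques, N m; "tool_pos": TCP position; "orientation": TCP orientation; "wrist_force": force on the tool from outside, world axes, zero at the start; "moment": the same for the moment, N m; "grip_width": finger opening in m.
Only numpy, scipy, OpenCV 4.12 (cv2) and the standard library are available. Lean on these libraries where they do the work, as an engineer would, in place of code of your own. Each camera call takes 0.05 s, during which the arm holds its last target. There are 200 camera calls.

### The job

Tip the tall plaster mould over onto its broad side on the wooden rest, away from the upright stop, and finish with it lying flat with its foot up against the stop. Never pinch or lift it: its steel bow can be pushed and held back with the open fingers loosely either side of the bar. Check its fall all the way down so that it lands gently, and leave everything else on the table alone.

Things in the scene. Friction and masses are not known exactly. Their poses are not given: they have to be found in the camera images.
- rest: fixed wooden rest: slab 20 mm thick (top at z = 20 mm), 150 mm wide, with an upright stop 20 mm thick across one end, its top 95 mm above the table. Origin: on the table under the middle of the stop's inner face (the plane x = 0). x points level from the stop along the slab, the way the mould is to be laid; z up. Slab from x = -20 to 175 mm: the laid mould's bow overhangs its end.
- mould: tall plaster block with two black bands, standing loose on the slab just in front of the stop: 55 mm thick (x), 85 wide (y), 160 tall (z), 0.6 to 0.9 kg. Origin: centre of its foot. z points up the mould; x at the start points away from the stop, at the end straight down. Tipped about 0.3 rad it overbalances and falls by itself unless its bow is held back.
- mould_bar (a point): middle of the bar of the steel bow on the mould's top: a round bar 10 mm thick along the mould's y, on two 10 mm posts 68 mm apart (58 mm clear). It is 50 mm above the top face, 210 mm from the foot, on the centre line: 230 mm above the table while the mould stands, 47.5 mm when it lies. Axes as the mould's.
- mould_front_edge (a point): middle of the foot's front bottom edge, 27.5 mm along the mould's x from its origin: the edge on which the mould turns. It stays down on the slab throughout, but may slide.
- glaze_jar: lidded glass jar, 62 mm across, 75 mm tall, standing beside the rest on the robot's side; leave it alone. Origin: centre of its underside.
- bisque_cup: open unglazed clay cup, 76 mm across, 80 mm tall, standing beside the rest on the side away from the robot; leave it alone. Origin: centre of its underside.
- round_mould: low round plaster mould, 110 mm across, 70 mm tall; leave it alone. Origin: centre of its underside.
- slip_bottle: white plastic bottle, 60 mm across, 170 mm tall; leave it alone. Origin: centre of its underside.
- bisque_bowl: white bowl, 140 mm across, 60 mm tall; leave it alone. Origin: centre of its underside.
- mallet: wooden mallet lying flat, 0.22 m long; leave it alone. Origin: near its middle, on the table.
- offcut_block: small plaster block, 90 x 60 x 50 mm; leave it alone. Origin: centre of its underside.
Mind the look-alikes: they are no part of the job. What is shaped like the mould but pink is not meant.

How it is judged:
At the end, for the whole second after the job is handed in: the mould lies flat on its x side (within 0.08 rad) on the rest, at rest, square to the stop within 0.09 rad, its foot within 8 mm of the stop's face and within 35 mm of the middle of the rest (angle between mould's own x axis and vertical above 3.06 rad and x of mould in the frame of rest below 0.008 m and y of mould in the frame of rest between -0.035 and 0.035 m and angle between the z axis of mould and the x axis of rest, either way round below 0.09 rad and linear speed of mould below 0.02 m/s); the robot touches nothing.
It fails at once if the mould drops or slams down (turns faster than 3 rad/s) (angular speed of mould above 3 rad/s).
It fails at once if the mould is lifted: the edge it turns on comes more than 15 mm off the slab (height (world z) of mould_front_edge above 0.035 m).
It fails at once if the mould is pinched or forced: more than 35 N between the fingers and the mould before it is down, or 60 N once it lies ((contact force between the fingers and mould above 35 N and angle between mould's own x axis and vertical below 3 rad) or contact force between the fingers and mould above 60 N).
It fails at once if another thing on the table is pushed by more than 25 mm or knocked over (distance of any of glaze_jar, bisque_cup, round_mould, slip_bottle, bisque_bowl, mallet, offcut_block from where it was at the start of the episode above 0.025 m or angle between any of glaze_jar, bisque_cup, round_mould, slip_bottle, bisque_bowl, offcut_block's own z axis and vertical above 0.5 rad).
It also fails if it takes over 69 s, if anything falls off the work surface, if the arm or the gripper's body presses on something with over 40 N, if the wrist force passes 120 N, or if a joint passes its speed limit or range.

## Working session

There is one attempt and no reset: what is moved stays moved. The work goes in short steps, Python scripts to look and compute and a tool call to move; the robot and the scene stay as the last step left them, time stands still between calls to the robot, and variables do not carry over. Pictures are saved under pics/ and viewed, about 8 in all and at most 12, crops included, and the job is handed in when it is done.

Besides the shell and the picture viewer there is one more tool, called after "Request:" by a JSON object that holds its "fn" and its "kwargs". drive_tool: Moves the arm, as the interface text tells. Its arguments: {"type":"object","properties":{"steps":{"type":"array"}},"required":["steps"]}

```bash
mkdir -p pics; ls; python3 - <<'E'
from plant import arm
import cv2,json
print(arm.state(), arm.tcp_to_grasp)
for n in("side","top"):
    c=arm.camera(n); cv2.imwrite(f"pics/{n}0.png",cv2.cvtColor(c["frame"],cv2.COLOR_RGB2BGR)); print(n,c["mtx"].tolist(),c["world_to_cam"].round(4).tolist())
a=cv2.imread("pics/side0.png");b=cv2.imread("pics/top0.png")
E
```

```text
pics
{'clock': 0.0, 'joint_pos': array([-1.20471925,  0.31171511,  0.01398632,  1.51305665, -0.00437576,
        1.31920161, -0.02720364]), 'joint_vel': array([ 0.00134959, -0.00038419,  0.00097587, -0.0011081 , -0.00039355,
       -0.00015091, -0.00083198]), 'effort': array([-2.43186405e-04, -3.79919136e+01,  1.45961232e-01, -2.30589831e+01,
        1.23098656e-02,  1.37612488e-02, -3.97130435e-06]), 'tool_pos': array([0.21781807, 0.50423471, 0.23022704]), 'orientation': array([ 2.62398888,  1.72498088, -0.0029782 ]), 'wrist_force': array([ 0.18953015,  0.50437831, -0.15764381]), 'moment': array([0.0099569 , 0.01187724, 0.00305797]), 'grip_width': 0.08513174180422604} -0.0187
side [[410.1161243072315, 0.0, 251.53822387702098], [0.0, 410.1161243072315, 193.26624705686112], [0.0, 0.0, 1.0]] [[0.764, -0.6451, -0.0131, -0.4029], [-0.4771, -0.5511, -0.6846, 0.3656], [0.4344, 0.5293, -0.7288, 1.0513], [0.0, 0.0, 0.0, 1.0]]
top [[357.79252136766866, 0.0, 256.2114158787676], [0.0, 357.79252136766866, 187.94251287815192], [0.0, 0.0, 1.0]] [[0.0076, -1.0, -0.0032, 0.0101], [-0.9813, -0.0069, -0.1925, 0.5764], [0.1925, 0.0046, -0.9813, 1.1131], [0.0, 0.0, 0.0, 1.0]]
```

View pics/side0.png

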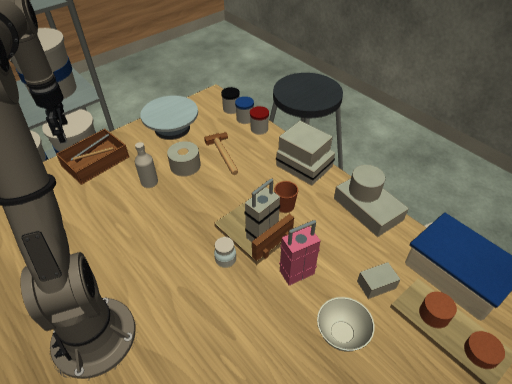

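View pics/top0.png

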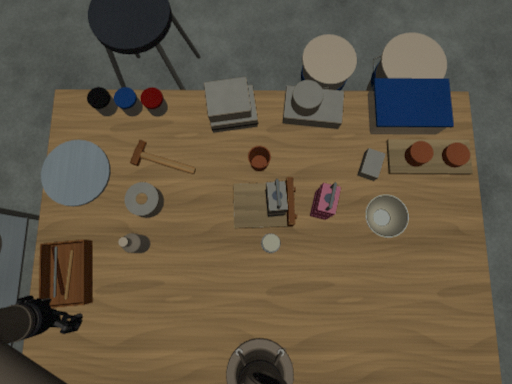

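The rest lies around (270,205) in the top view, with its stop at the right end (column 291), so the mould is to be laid towards world +y. The grey mould is at (277,197), the pink look-alike at (327,200), the jar at (271,243) and the cup at (259,158). I'll zoom in next.

```bash
python3 - <<'E'
import cv2,numpy as np
b=cv2.imread("pics/top0.png")[140:260,220:350];a=cv2.imread("pics/side0.png")[170:290,200:330]
cv2.imwrite("pics/z0.png",cv2.resize(np.hstack([b,a]),None,fx=3,fy=3,interpolation=cv2.INTER_CUBIC))
E
```

```text
(no output)
```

View pics/z0.png

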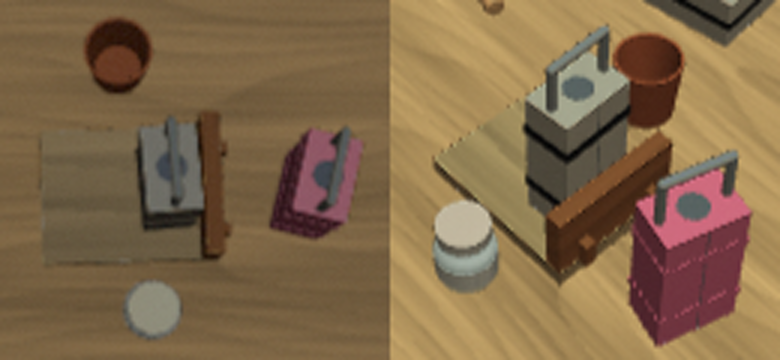

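The zoom shows the bar running from about (277,180) to (278.5,207) in the top view, and from (253.5,193) to (272,181) in the side view. The stop's top inner edge runs (287.7,177)–(288,225), and the slab's far corners are (233.5,183) and (235,227.5).

```bash
cat > h.py <<'E'
import numpy as np,cv2
from plant import arm
from scipy.spatial.transform import Rotation as R
def ray(c,uv):
    T=c["world_to_cam"];d=T[:3,:3].T@np.linalg.solve(c["mtx"],[uv[0],uv[1],1.]);return -T[:3,:3].T@T[:3,3],d
def onz(c,uv,z):
    o,d=ray(c,uv);return o+d*(z-o[2])/d[2]
def tri(c1,p1,c2,p2):
    A=np.zeros((3,3));b=np.zeros(3)
    for c,p in((c1,p1),(c2,p2)):
        o,d=ray(c,p);d/=np.linalg.norm(d);M=np.eye(3)-np.outer(d,d);A+=M;b+=M@o
    return np.linalg.solve(A,b)
def proj(c,P):
    T=c["world_to_cam"];q=c["mtx"]@(T[:3,:3]@np.array(P)+T[:3,3]);return q[:2]/q[2]
E
python3 - <<'E'
from h import *
np.set_printoptions(precision=4,suppress=True)
t=arm.camera("top");s=arm.camera("side")
f=lambda u,v:(220+(u-1)/3,140+(v-1)/3)
g=lambda u,v:(200+(u-390-1)/3,170+(v-1)/3)
for n,p,z in[("slabA",(40,130),.02),("slabB",(45,263),.02),("stopA",(203,112),.095),("stopB",(204,255),.095),("stopoutA",(218,112),.095),("barA",(172,120),.232),("barB",(176,203),.232),("mtopL",(140,126),.18),("mtopR",(198,123),.18),("mtopLn",(147,212),.18),("mtopRn",(203,211),.18),("jar",(152,308),.075),("cup",(118,52),.08)]:print(n,onz(t,f(*p),z))
for n,p,z in[("s slabL",(435,160),.02),("s barNear",(551,70),.232),("s barFar",(605,33),.232),("s stop near",(548,212),.095),("s stop far",(668,138),.095),("jar",(463,223),.075),("cup",(648,62),.08)]:print(n,onz(s,g(*p),z))
print(tri(t,f(174,162),s,g(578,51)))
st=arm.state();print(st["tool_pos"],R.from_rotvec(st["orientation"]).as_matrix())
E
```

```text
slabA [0.5998 0.093  0.02  ]
slabB [0.4504 0.0845 0.02  ]
stopA [ 0.6047 -0.0844  0.095 ]
stopB [ 0.4535 -0.0841  0.095 ]
stopoutA [ 0.6048 -0.1003  0.095 ]
barA [ 0.5656 -0.0441  0.232 ]
barB [ 0.4881 -0.0475  0.232 ]
mtopL [ 0.5709 -0.0158  0.18  ]
mtopR [ 0.5742 -0.0723  0.18  ]
mtopLn [ 0.4865 -0.0227  0.18  ]
mtopRn [ 0.4879 -0.0764  0.18  ]
jar [ 0.3999 -0.0312  0.075 ]
cup [0.6742 0.0059 0.08  ]
s slabL [0.4478 0.0831 0.02  ]
s barNear [ 0.4941 -0.0513  0.232 ]
s barFar [ 0.56   -0.0483  0.232 ]
s stop near [ 0.458  -0.0875  0.095 ]
s stop far [ 0.6037 -0.0956  0.095 ]
jar [ 0.3989 -0.0337  0.075 ]
cup [0.6695 0.0011 0.08  ]
[ 0.5278 -0.0467  0.2289]
[0.2179 0.5045 0.2306] [[ 0.3965  0.918  -0.0005]
 [ 0.918  -0.3965 -0.0014]
 [-0.0014  0.0001 -1.    ]]
```

Request:
{"fn": "drive_tool", "kwargs": {"steps": [0, 0, -0.015, -6.25, -0.45, 0, 0, -0.015, -6.25, -0.45, 0, 0, -0.015, -6.25, -0.45, 0, 0, -0.015, -6.25, -0.45, -0.035, 0.0183, 0, 0, -0.45, -0.035, 0.0183, 0, 0, -0.45, -0.035, 0.0183, 0, 0, -0.45, -0.035, 0.0183, 0, 0, -0.45, -0.035, 0.0183, 0, 0, -0.45, -0.035, 0.0183, 0, 0, -0.45]}}

```text
clock: 1.03
tool_pos: [0.3343, 0.2962, 0.2912]
orientation: [-2.189, -2.253, -0.0]
wrist_force: [0.6, -0.7, -0.3]
grip_width: 0.0232
```

Request:
{"fn": "drive_tool", "kwargs": {"steps": [-0.035, 0.0183, 0, 0, -0.45, -0.035, 0.0183, 0, 0, -0.45, -0.035, 0.0183, 0, 0, -0.45, -0.035, 0.0183, 0, 0, -0.45, -0.035, 0.0183, 0, 0, -0.45, -0.035, 0.0183, 0, 0, -0.45, -0.035, 0.0183, 0, 0, -0.45, -0.035, 0.0183, 0, 0, -0.45, -0.035, 0.0183, 0, 0, -0.45, -0.035, 0.0183, 0, 0, -0.45]}}

```text
clock: 1.87
tool_pos: [0.5273, -0.0481, 0.2913]
orientation: [-2.189, -2.253, -0.001]
wrist_force: [0.4, 1.0, 1.0]
grip_width: 0.0233
```

Request:
{"fn": "drive_tool", "kwargs": {"steps": [0, 0, 0, 0, -0.45, 0, 0, 0, 0, -0.45]}}

```text
clock: 2.03
tool_pos: [0.5269, -0.0498, 0.2907]
orientation: [2.197, 2.246, -0.003]
wrist_force: [0.0, -0.4, 0.2]
grip_width: 0.0235
```

```bash
python3 - <<'E'
from h import *
t=arm.camera("top");s=arm.camera("side")
b=t["frame"][130:230,220:340];a=s["frame"][120:220,200:320]
cv2.imwrite("pics/z1.png",cv2.resize(np.hstack([b,a]),None,fx=3.3,fy=3.3,interpolation=cv2.INTER_CUBIC)[:,:,::-1])
st=arm.state();print(st["clock"],st["tool_pos"],R.from_rotvec(st["orientation"]).as_matrix().round(3),st["grip_width"],st["wrist_force"])
E
```

```text
2.1333 [ 0.52648999 -0.04547057  0.29085526] [[-0.029  1.    -0.001]
 [ 1.     0.029  0.001]
 [ 0.001 -0.001 -1.   ]] 0.023561468019200612 [0.02169466 0.48933895 0.15815912]
```

View pics/z1.png

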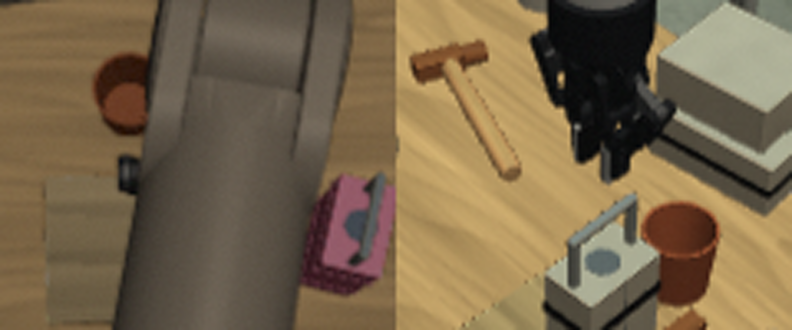

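The side view shows the fingers right over the bar (tips at crop (593,170) and (613,178), bar middle at (603,222)). The arm blocks the top view. I'll go down with the fingers a little wider.

Request:
{"fn": "drive_tool", "kwargs": {"steps": [0, 0, 0.012, 0, -0.2, 0, 0, 0.012, 0, -0.2, 0, 0, 0.012, 0, -0.2, 0, 0, 0.008, 0, -0.2, 0, 0, 0.006, 0, -0.2, 0, 0, 0.005, 0, -0.2, 0, 0, 0.005, 0, -0.2]}}

```text
clock: 2.72
tool_pos: [0.5269, -0.0458, 0.2313]
orientation: [2.188, 2.254, 0.001]
wrist_force: [0.2, 0.3, 0.5]
grip_width: 0.0342
```

Request:
{"fn": "drive_tool", "kwargs": {"steps": [0, 0, 0.006, 0, -0.2, 0, 0, 0.006, 0, -0.2, 0, 0, 0.006, 0, -0.2, 0, 0, 0, 0, -0.5, 0, 0, 0, 0, -0.5]}}

```text
clock: 3.13
tool_pos: [0.5265, -0.0465, 0.2129]
orientation: [-2.189, -2.252, 0.001]
wrist_force: [0.4, -0.3, -0.3]
grip_width: 0.0217
```

```bash
cat > look.py <<'E'
import sys
from h import *
s=arm.camera("side")
a=s["frame"][130:290,170:330]
cv2.imwrite(sys.argv[1],cv2.resize(a,None,fx=3.5,fy=3.5,interpolation=cv2.INTER_CUBIC)[:,:,::-1])
st=arm.state();print(st["clock"],st["tool_pos"].round(4),round(st["grip_width"],4),st["wrist_force"].round(2),st["joint_pos"].round(2))
E
python3 look.py pics/z2.png
```

```text
3.1833 [ 0.5269 -0.0466  0.2133] 0.0216 [ 0.36 -1.17  0.02] [-0.32  0.29  0.48  1.61 -0.14  1.27  1.78]
```

View pics/z2.png

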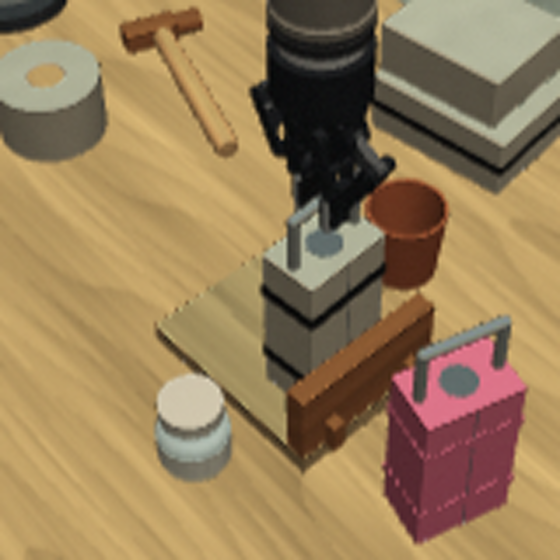

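The fingers straddle the bar (crop (320,215)) with no contact force. Next I'll work out the tipping arc in steps of about 0.1 rad.

```bash
python3 - <<'E'
import numpy as np
for th in np.arange(0,1.58,.1):
    print(round(th,2),"dy %.1f z_grasp %.1f (tip %.1f)"%(-27.5*np.cos(th)+210*np.sin(th)+27.5,20+210*np.cos(th)+27.5*np.sin(th),20+210*np.cos(th)+27.5*np.sin(th)-18.7))
E
```

```text
0.0 dy 0.0 z_grasp 230.0 (tip 211.3)
0.1 dy 21.1 z_grasp 231.7 (tip 213.0)
0.2 dy 42.3 z_grasp 231.3 (tip 212.6)
0.3 dy 63.3 z_grasp 228.7 (tip 210.0)
0.4 dy 83.9 z_grasp 224.1 (tip 205.4)
0.5 dy 104.0 z_grasp 217.5 (tip 198.8)
0.6 dy 123.4 z_grasp 208.8 (tip 190.1)
0.7 dy 141.8 z_grasp 198.3 (tip 179.6)
0.8 dy 159.0 z_grasp 186.0 (tip 167.3)
0.9 dy 174.9 z_grasp 172.1 (tip 153.4)
1.0 dy 189.4 z_grasp 156.6 (tip 137.9)
1.1 dy 202.2 z_grasp 139.8 (tip 121.1)
1.2 dy 213.3 z_grasp 121.7 (tip 103.0)
1.3 dy 222.5 z_grasp 102.7 (tip 84.0)
1.4 dy 229.8 z_grasp 82.8 (tip 64.1)
1.5 dy 235.0 z_grasp 62.3 (tip 43.6)
```

Request:
{"fn": "drive_tool", "kwargs": {"steps": [0.004, 0, 0, 0, -0.5, 0.004, 0, 0, 0, -0.5, 0.004, 0, 0, 0, -0.5, 0.004, 0, 0, 0, -0.5, 0.004, 0, 0, 0, -0.5, 0.004, 0, 0, 0, -0.5, 0.004, 0, 0, 0, -0.5, 0.004, 0, 0, 0, -0.5, 0.004, 0, 0, 0, -0.5, 0.004, 0, 0, 0, -0.5]}}

```text
clock: 4.02
tool_pos: [0.5255, -0.0059, 0.2132]
orientation: [-2.189, -2.253, 0.0]
wrist_force: [0.1, 0.3, -0.6]
grip_width: 0.0215
```

Request:
{"fn": "drive_tool", "kwargs": {"steps": [0.003, 0, 0, 0, -0.5, 0.003, 0, 0, 0, -0.5, 0.003, 0, 0, 0, -0.5, 0.003, 0, 0, 0, -0.5, 0.003, 0, 0.001, 0, -0.5, 0.003, 0, 0.001, 0, -0.5, 0.003, 0, 0.001, 0, -0.5, 0.003, 0, 0.001, 0, -0.5, 0.003, 0, 0.001, 0, -0.5, 0.003, 0, 0.001, 0, -0.5]}}

```text
clock: 4.85
tool_pos: [0.5248, 0.0239, 0.2072]
orientation: [-2.189, -2.253, -0.0]
wrist_force: [0.1, 0.1, -0.4]
grip_width: 0.0214
```

```bash
python3 look.py pics/z3.png
```

```text
4.9 [0.5246 0.0249 0.2069] 0.0216 [-0.2   1.44  0.03] [-0.43  0.29  0.44  1.63 -0.13  1.25  1.64]
```

View pics/z3.png

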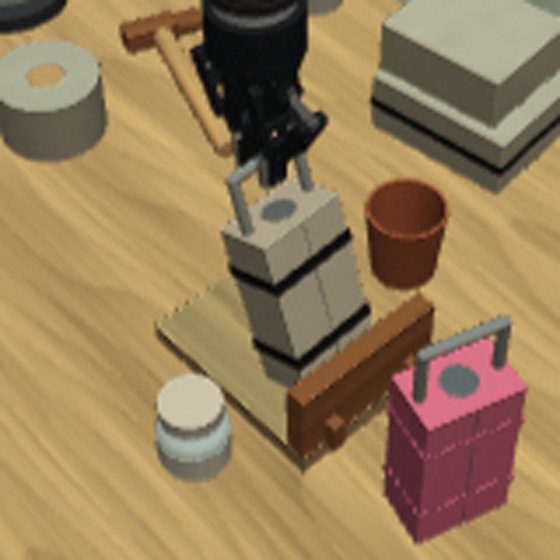

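Tilted about 0.35 rad, with the bow between the fingers at crop (265,165) and a light holding force. Lowering on.

Request:
{"fn": "drive_tool", "kwargs": {"steps": [0.0045, 0, 0.0012, 0, -0.5, 0.0045, 0, 0.0012, 0, -0.5, 0.0045, 0, 0.0013, 0, -0.5, 0.0045, 0, 0.0014, 0, -0.5, 0.0045, 0, 0.0015, 0, -0.5, 0.0045, 0, 0.0016, 0, -0.5, 0.0045, 0, 0.0017, 0, -0.5, 0.0045, 0, 0.0018, 0, -0.5, 0.0045, 0, 0.0019, 0, -0.5, 0.0045, 0, 0.002, 0, -0.5]}}

```text
clock: 5.73
tool_pos: [0.5234, 0.0691, 0.1914]
orientation: [-2.189, -2.253, 0.0]
wrist_force: [-1.0, 0.9, -0.6]
grip_width: 0.0212
```

Request:
{"fn": "drive_tool", "kwargs": {"steps": [0.0038, 0, 0.0021, 0, -0.5, 0.0038, 0, 0.0021, 0, -0.5, 0.0038, 0, 0.0022, 0, -0.5, 0.0037, 0, 0.0022, 0, -0.5, 0.0037, 0, 0.0023, 0, -0.5, 0.0036, 0, 0.0023, 0, -0.5, 0.0036, 0, 0.0024, 0, -0.5, 0.0035, 0, 0.0024, 0, -0.5, 0.0035, 0, 0.0025, 0, -0.5, 0.0034, 0, 0.0025, 0, -0.5]}}

```text
clock: 6.57
tool_pos: [0.5224, 0.1053, 0.1684]
orientation: [-2.189, -2.253, -0.0]
wrist_force: [0.1, 0.6, -0.8]
grip_width: 0.0213
```

```bash
python3 look.py pics/z4.png
```

```text
6.6167 [0.522  0.1063 0.1678] 0.0214 [-1.03  3.3  -0.73] [-0.54  0.33  0.39  1.67 -0.14  1.17  1.49]
```

View pics/z4.png

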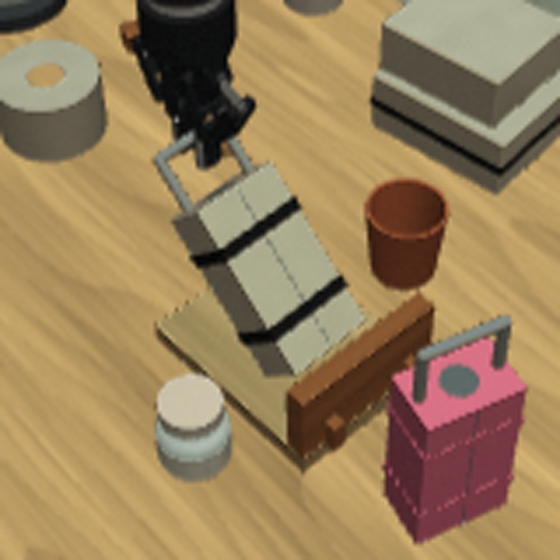

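Tilt is about 0.8 rad and the bow is held (fingers at crop (205,145)). I'll lower a little more, then draw it back towards the stop.

Request:
{"fn": "drive_tool", "kwargs": {"steps": [0.0033, 0, 0.0027, 0, -0.5, 0.0032, 0, 0.0028, 0, -0.5, 0.0032, 0, 0.0029, 0, -0.5, 0.0031, 0, 0.003, 0, -0.5, 0.003, 0, 0.003, 0, -0.5, 0.003, 0, 0.0031, 0, -0.5, 0.0029, 0, 0.0031, 0, -0.5, 0.0028, 0, 0.0032, 0, -0.5]}}

```text
clock: 7.28
tool_pos: [0.5219, 0.1302, 0.1447]
orientation: [-2.189, -2.253, -0.001]
wrist_force: [0.3, 2.5, -0.1]
grip_width: 0.0214
```

Request:
{"fn": "drive_tool", "kwargs": {"steps": [-0.001, 0, 0, 0, -0.5, -0.002, 0, 0, 0, -0.5, -0.002, 0, 0, 0, -0.5, -0.002, 0, 0, 0, -0.5, -0.002, 0, 0, 0, -0.5, -0.002, 0, 0, 0, -0.5, -0.002, 0, 0, 0, -0.5]}}

```text
clock: 7.87
tool_pos: [0.5236, 0.1186, 0.1463]
orientation: [2.188, 2.254, 0.009]
wrist_force: [0.2, 5.0, 3.1]
grip_width: 0.0211
```

```bash
python3 look.py pics/z5.png
```

```text
7.9167 [0.5236 0.1178 0.1464] 0.0214 [-0.02  5.06  1.71] [-0.55  0.36  0.38  1.69 -0.15  1.12  1.48]
```

View pics/z5.png

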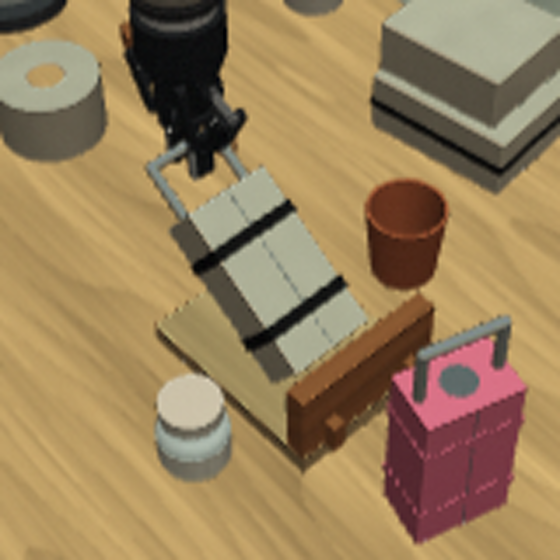

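The pull gives 5 N at the bar and the foot is creeping back (front corner near crop (282,375)). At a larger tilt it will slide more readily, so I'll lower straight down, then draw back.

Request:
{"fn": "drive_tool", "kwargs": {"steps": [0, 0, 0.0034, 0, -0.5, 0, 0, 0.0034, 0, -0.5, 0, 0, 0.0034, 0, -0.5, 0, 0, 0.0034, 0, -0.5, 0, 0, 0.0034, 0, -0.5, 0, 0, 0.0034, 0, -0.5, 0, 0, 0.0034, 0, -0.5, 0, 0, 0.0034, 0, -0.5, 0, 0, 0.0034, 0, -0.5, 0, 0, 0.0034, 0, -0.5]}}

```text
clock: 8.75
tool_pos: [0.5219, 0.1161, 0.1104]
orientation: [-2.19, -2.253, 0.001]
wrist_force: [0.9, 4.2, -0.8]
grip_width: 0.0215
```

Request:
{"fn": "drive_tool", "kwargs": {"steps": [-0.001, 0, 0, 0, -0.5, -0.001, 0, 0, 0, -0.5, -0.001, 0, 0, 0, -0.5, -0.001, 0, 0, 0, -0.5, -0.001, 0, 0, 0, -0.5]}}

```text
clock: 9.17
tool_pos: [0.5227, 0.1124, 0.1113]
orientation: [-2.189, -2.253, -0.003]
wrist_force: [0.3, 6.5, -0.1]
grip_width: 0.0217
```

```bash
python3 look.py pics/z6.png
```

```text
9.2167 [0.5228 0.1124 0.1114] 0.0212 [0.54 4.47 0.1 ] [-0.53  0.39  0.38  1.74 -0.17  1.04  1.5 ]
```

View pics/z6.png

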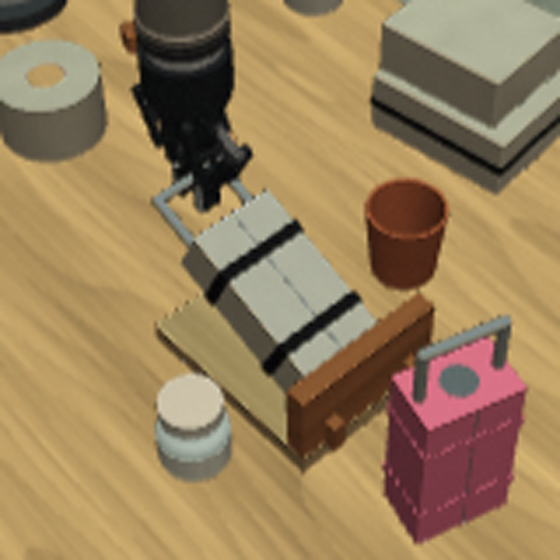

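The foot is now close to the stop, tilt about 1.15 rad and force about 5 N. I'll keep lowering with the bar pressed back, checking force.

Request:
{"fn": "drive_tool", "kwargs": {"steps": [0.0004, 0, 0.003, 0, -0.5, 0.0004, 0, 0.003, 0, -0.5, 0.0004, 0, 0.003, 0, -0.5, 0.0004, 0, 0.003, 0, -0.5, 0.0004, 0, 0.003, 0, -0.5]}}

```text
clock: 9.63
tool_pos: [0.5232, 0.1164, 0.0967]
orientation: [-2.187, -2.254, -0.008]
wrist_force: [1.4, 8.6, 0.9]
grip_width: 0.0211
```

Request:
{"fn": "drive_tool", "kwargs": {"steps": [0.0003, 0, 0.003, 0, -0.5, 0.0003, 0, 0.003, 0, -0.5, 0.0003, 0, 0.003, 0, -0.5, 0.0003, 0, 0.003, 0, -0.5, 0.0003, 0, 0.003, 0, -0.5]}}

```text
clock: 10.05
tool_pos: [0.523, 0.1193, 0.0817]
orientation: [-2.185, -2.254, -0.009]
wrist_force: [0.9, 10.6, 0.2]
grip_width: 0.0213
```

Request:
{"fn": "drive_tool", "kwargs": {"steps": [0.0001, 0, 0.0025, 0, -0.5, 0.0001, 0, 0.0025, 0, -0.5, 0.0001, 0, 0.0025, 0, -0.5, 0.0001, 0, 0.0025, 0, -0.5]}}

```text
clock: 10.38
tool_pos: [0.5229, 0.1205, 0.0717]
orientation: [-2.184, -2.255, -0.01]
wrist_force: [0.1, 11.1, 0.4]
grip_width: 0.0212
```

```bash
python3 look.py pics/z7.png
```

```text
10.4333 [0.5226 0.1205 0.0711] 0.021 [ 0.04 11.13 -0.51] [-0.53  0.44  0.36  1.78 -0.19  0.95  1.52]
```

View pics/z7.png

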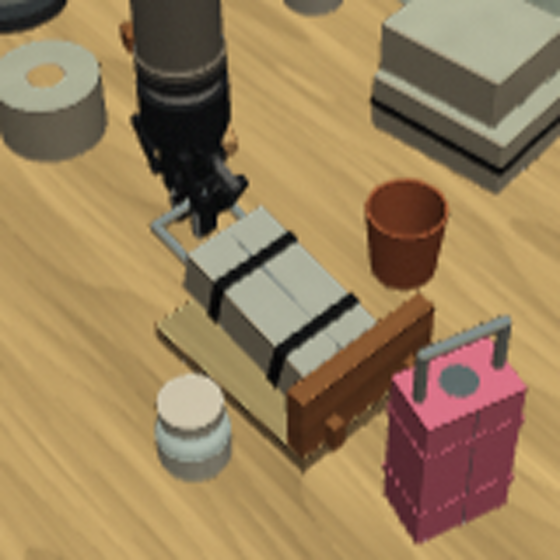

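Tilt is about 1.35 rad, foot against the stop, held steadily with 11 N. The last part goes more slowly, with a bit more press.

Request:
{"fn": "drive_tool", "kwargs": {"steps": [-0.0004, 0, 0.002, 0, -0.5, -0.0004, 0, 0.002, 0, -0.5, -0.0004, 0, 0.002, 0, -0.5, -0.0004, 0, 0.002, 0, -0.5]}}

```text
clock: 10.77
tool_pos: [0.523, 0.121, 0.0638]
orientation: [-2.181, -2.255, -0.013]
wrist_force: [0.9, 14.8, -0.1]
grip_width: 0.0213
```

Request:
{"fn": "drive_tool", "kwargs": {"steps": [-0.0003, 0, 0.002, 0, -0.5, -0.0003, 0, 0.002, 0, -0.5, -0.0003, 0, 0.002, 0, -0.5, -0.0003, 0, 0.002, 0, -0.5]}}

```text
clock: 11.1
tool_pos: [0.523, 0.1213, 0.0558]
orientation: [-2.179, -2.255, -0.015]
wrist_force: [0.9, 17.0, -0.5]
grip_width: 0.0214
```

Request:
{"fn": "drive_tool", "kwargs": {"steps": [-0.0003, 0, 0.0015, 0, -0.5, -0.0003, 0, 0.0015, 0, -0.5, -0.0003, 0, 0.0015, 0, -0.5, -0.0003, 0, 0.0015, 0, -0.5]}}

```text
clock: 11.43
tool_pos: [0.5229, 0.1213, 0.0498]
orientation: [-2.178, -2.255, -0.016]
wrist_force: [0.4, 17.8, -1.3]
grip_width: 0.021
```

Request:
{"fn": "drive_tool", "kwargs": {"steps": [-0.0002, 0, 0.0015, 0, -0.5, -0.0002, 0, 0.0015, 0, -0.5, -0.0002, 0, 0.0015, 0, -0.5, -0.0002, 0, 0.0015, 0, -0.5]}}

```text
clock: 11.77
tool_pos: [0.5229, 0.1211, 0.0437]
orientation: [-2.177, -2.256, -0.017]
wrist_force: [0.3, 18.5, -1.6]
grip_width: 0.0212
```

Request:
{"fn": "drive_tool", "kwargs": {"steps": [0, 0, 0.0015, 0, -0.5, 0, 0, 0.0015, 0, -0.5, 0, 0, 0.0015, 0, -0.5, 0, 0, 0.0015, 0, -0.5]}}

```text
clock: 12.1
tool_pos: [0.5229, 0.1208, 0.0376]
orientation: [-2.177, -2.256, -0.016]
wrist_force: [1.4, 17.8, -2.5]
grip_width: 0.0213
```

Request:
{"fn": "drive_tool", "kwargs": {"steps": [0, 0, 0.0015, 0, -0.5, 0, 0, 0.0015, 0, -0.5, 0, 0, 0.0015, 0, -0.5]}}

```text
clock: 12.35
tool_pos: [0.5229, 0.1205, 0.033]
orientation: [-2.178, -2.256, -0.016]
wrist_force: [1.4, 17.8, -3.9]
grip_width: 0.0214
```

Request:
{"fn": "drive_tool", "kwargs": {"steps": [0, 0, 0.001, 0, -0.5, 0, 0, 0.001, 0, -0.5, 0, 0, 0.001, 0, -0.5]}}

```text
clock: 12.6
tool_pos: [0.5229, 0.1202, 0.03]
orientation: [-2.178, -2.256, -0.015]
wrist_force: [0.9, 17.5, -3.3]
grip_width: 0.0216
```

Request:
{"fn": "drive_tool", "kwargs": {"steps": [0, 0, 0.001, 0, -0.5, 0, 0, 0.001, 0, -0.5, 0, 0, 0.001, 0, -0.5]}}

```text
clock: 12.85
tool_pos: [0.523, 0.1199, 0.0269]
orientation: [-2.179, -2.256, -0.015]
wrist_force: [2.8, 16.0, -4.2]
grip_width: 0.0216
```

```bash
python3 look.py pics/z8.png
```

```text
12.9 [0.5229 0.1198 0.0267] 0.0215 [ 1.1  16.33 -3.3 ] [-0.51  0.5   0.34  1.82 -0.23  0.85  1.55]
```

View pics/z8.png

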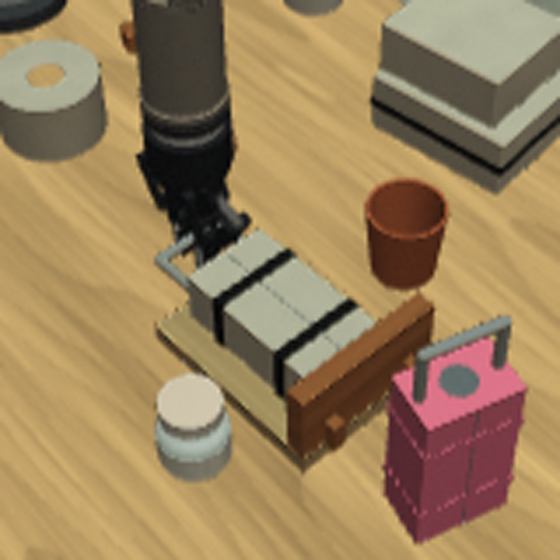

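Nearly flat, but the vertical force still shows the bar being carried, so I'll continue until that reverses.

Request:
{"fn": "drive_tool", "kwargs": {"steps": [0, 0, 0.001, 0, -0.5, 0, 0, 0.001, 0, -0.5, 0, 0, 0.001, 0, -0.5]}}

```text
clock: 13.15
tool_pos: [0.5232, 0.1197, 0.025]
orientation: [-2.179, -2.256, -0.015]
wrist_force: [-2.7, 15.0, 9.4]
grip_width: 0.0211
```

Request:
{"fn": "drive_tool", "kwargs": {"steps": [0, 0, 0.001, 0, -0.5, 0, 0, 0.001, 0, -0.5, 0, 0, 0.001, 0, -0.5]}}

```text
clock: 13.4
tool_pos: [0.5241, 0.12, 0.0238]
orientation: [-2.178, -2.257, -0.018]
wrist_force: [-3.8, 16.1, 16.4]
grip_width: 0.0215
```

Request:
{"fn": "drive_tool", "kwargs": {"steps": [0, 0, 0.001, 0, -0.5, 0, 0, 0.001, 0, -0.5, 0, 0, 0.001, 0, -0.5]}}

```text
clock: 13.65
tool_pos: [0.526, 0.1208, 0.0221]
orientation: [-2.18, -2.259, -0.024]
wrist_force: [-1.9, 19.5, 17.1]
grip_width: 0.0213
```

Down: the vertical force reversed to +17 N. I'll release the press gently and back the fingers off the bar.

Request:
{"fn": "drive_tool", "kwargs": {"steps": [0.0015, 0, -0.001, 0, -0.5, 0.0015, 0, -0.001, 0, -0.5, 0.0015, 0, 0, 0, -0.5, 0.0015, 0, 0, 0, -0.5, 0.0015, 0, 0, 0, -0.5]}}

```text
clock: 14.07
tool_pos: [0.5251, 0.1205, 0.022]
orientation: [2.184, 2.254, 0.01]
wrist_force: [-0.3, 5.6, 5.0]
grip_width: 0.0211
```

Request:
{"fn": "drive_tool", "kwargs": {"steps": [0.001, 0, 0, 0, -0.3, 0.001, 0, 0, 0, -0.3, 0.001, 0, 0, 0, -0.3, 0, 0, 0, 0, -0.3]}}

```text
clock: 14.4
tool_pos: [0.5241, 0.1241, 0.0215]
orientation: [2.186, 2.256, 0.009]
wrist_force: [-0.9, 9.8, 6.4]
grip_width: 0.0296
```

Request:
{"fn": "drive_tool", "kwargs": {"steps": [0, 0, -0.002, 0, -0.4, 0, 0, -0.002, 0, -0.4, 0, 0, -0.002, 0, -0.4, 0, 0, -0.002, 0, -0.4]}}

```text
clock: 14.73
tool_pos: [0.5218, 0.1196, 0.0275]
orientation: [2.19, 2.252, -0.002]
wrist_force: [0.0, 1.7, 0.4]
grip_width: 0.0258
```

Request:
{"fn": "drive_tool", "kwargs": {"steps": [0.002, 0, 0, 0, -0.3, 0.002, 0, -0.001, 0, -0.3, 0.001, 0, -0.001, 0, -0.3, 0, 0, 0, 0, -0.3]}}

```text
clock: 15.07
tool_pos: [0.5219, 0.1248, 0.0294]
orientation: [2.19, 2.251, -0.002]
wrist_force: [-0.1, 0.3, -0.3]
grip_width: 0.0303
```

Request:
{"fn": "drive_tool", "kwargs": {"steps": [0, 0, -0.004, 0, -0.3, 0, 0, -0.004, 0, -0.3, 0, 0, -0.004, 0, -0.3]}}

```text
clock: 15.32
tool_pos: [0.522, 0.1255, 0.0418]
orientation: [2.19, 2.252, -0.0]
wrist_force: [-0.2, -0.6, -0.3]
grip_width: 0.0299
```

Free of contact. I'll go up and clear to the side for a final look.

Request:
{"fn": "drive_tool", "kwargs": {"steps": [0, 0, -0.01, 0, -0.3, 0, 0, -0.015, 0, -0.3, 0, 0, -0.02, 0, -0.3, 0, 0, -0.025, 0, -0.3, 0, 0, -0.025, 0, -0.3, 0, 0, -0.025, 0, -0.3, 0, 0, -0.025, 0, -0.3, 0.035, -0.015, -0.01, 0, -0.3, 0.035, -0.015, 0, 0, -0.3, 0.035, -0.015, 0, 0, -0.3]}}

```text
clock: 16.15
tool_pos: [0.4746, 0.2303, 0.199]
orientation: [2.192, 2.249, 0.007]
wrist_force: [0.2, 0.8, -0.1]
grip_width: 0.0302
```

Request:
{"fn": "drive_tool", "kwargs": {"steps": [0.035, -0.015, 0, 0, -0.3, 0.035, -0.015, 0, 0, -0.3, 0.035, -0.015, 0, 0, -0.3, 0.035, -0.015, 0, 0, -0.3, 0.035, -0.015, 0, 0, -0.3, 0.035, -0.015, 0, 0, -0.3, 0.035, -0.015, 0, 0, -0.3, 0, 0, 0, 0, -0.3]}}

```text
clock: 16.82
tool_pos: [0.3539, 0.4812, 0.1968]
orientation: [-2.167, -2.263, -0.003]
wrist_force: [-1.8, 2.2, 0.2]
grip_width: 0.0298
```

```bash
python3 - <<'E'
from h import *
t=arm.camera("top");s=arm.camera("side")
b=t["frame"][140:260,200:330];a=s["frame"][170:290,190:320]
cv2.imwrite("pics/z9.png",cv2.resize(np.hstack([b,a]),None,fx=3,fy=3,interpolation=cv2.INTER_CUBIC)[:,:,::-1])
st=arm.state();print(st["clock"],st["tool_pos"],st["wrist_force"].round(1))
E
```

```text
16.9167 [0.35998367 0.47351299 0.19675344] [ 0.1 -0.8  0.3]
```

View pics/z9.png

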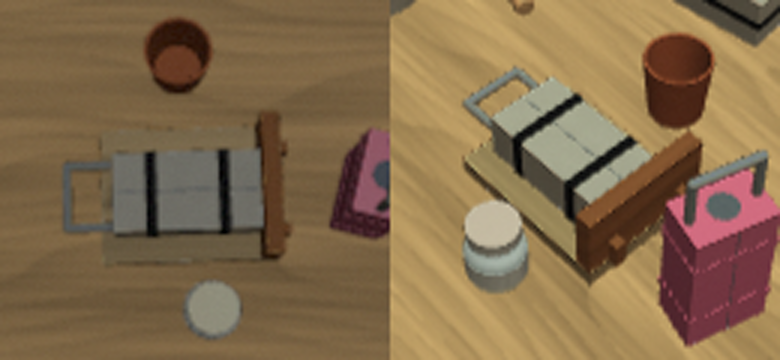

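The mould lies flat on the rest with its foot at the stop (top crop column 264), and the jar and cup are unmoved. A last numeric check follows.

```bash
python3 - <<'E'
from h import *
np.set_printoptions(precision=4,suppress=True)
t=arm.camera("top");s=arm.camera("side")
f=lambda u,v:(200+(u-1)/3,140+(v-1)/3)
g=lambda u,v:(190+(u-391)/3,170+(v-1)/3)
for n,p,z in[("barA",(69,165),.0475),("barB",(69,230),.0475),("topA",(113,153),.075),("topB",(113,234),.075),("footA",(264,151),.075),("footB",(264,231),.075),("slabA",(103,130),.02),("slabB",(105,263),.02),("stopinA",(261,113),.095),("stopinB",(263,255),.095),("stopoutA",(278,113),.095),("stopoutB",(284,255),.095),("jar",(213,308),.075),("cup",(178,52),.08)]:print(n,onz(t,f(*p),z))
print(tri(t,f(69,197),s,g(490,87)))
for y in range(178,216,4): print(y,t["frame"][y,280:296].sum(1))
E
```

```text
barA [0.5547 0.1242 0.0475]
barB [0.4834 0.1224 0.0475]
topA [0.5632 0.0747 0.075 ]
topB [0.4763 0.0732 0.075 ]
footA [ 0.5665 -0.0868  0.075 ]
footB [ 0.4807 -0.086   0.075 ]
slabA [0.5998 0.0896 0.02  ]
slabB [0.4504 0.0845 0.02  ]
stopinA [ 0.6036 -0.0823  0.095 ]
stopinB [ 0.4535 -0.0831  0.095 ]
stopoutA [ 0.6037 -0.1003  0.095 ]
stopoutB [ 0.4537 -0.1047  0.095 ]
jar [ 0.3999 -0.0322  0.075 ]
cup [0.6742 0.0059 0.08  ]
[0.5171 0.1242 0.0493]
178 [265 262 264 257 255 241 187 196 182 186 189 172 169 213 259 255]
182 [282 259 263 285 244 110  92 164 183 190 186 183 191 257 305 299]
186 [304 304 301 299 271 162  66 133 175 185 186 185 190 225 272 272]
190 [317 325 324 323 307 300 261  92 179 184 188 177 190 194 143 187]
194 [325 322 322 326 318 326 278 103 185 183 191 181 177 193 241 295]
198 [318 321 315 321 323 322 285 147 201 176 178 184 186 187 219 270]
202 [308 299 289 286 290 299 293 166 155 178 184 181 182 188 236 276]
206 [319 318 323 320 317 320 298 224 135 181 184 180 178 190 230 270]
210 [320 320 319 316 323 324 330 301  96 184 180 181 180 185 213 275]
214 [326 324 327 323 322 332 328 276  98 187 173 176 188 190 190 201]
```

```bash
python3 -c "
from plant import arm
print(arm.sign_off())"
```

```text
the job is handed in; nothing more can be done
None
```

The mould is down on its broad side on the rest with its foot against the stop, and the job is handed in. I tipped it with the part-open fingers either side of the bow bar and held it back all the way down. On the way I drew the foot back to the stop. The descent took about 9 s, with under 20 N of sideways wrist force in every reading.

What the last checks showed:
- **Foot against the stop:** the foot measures y ≈ -0.086 and the stop face also about -0.086 from the slab's end. The stop's top edge read -0.083, which agrees within the measuring error. At most a one-pixel (3 mm) dark line shows between them.
- **Lying flat:** the bar is at z ≈ 0.049 m, against 0.0475 m when it lies flat.
- **Square and centred:** it is within about 2–3° of square to the stop, and about 3 mm off the rest's middle.
- **Other things:** the jar and cup measure within 1 mm of where they started. I did not re-measure the others; the path did not go near them.
- **Arm:** it stands clear, with no contact force.

One thing disagreed: while letting go, one finger briefly pressed something with about 10 N, most likely the end of the slab. I backed it off by raising the tool. I had no direct reading of how fast the mould turned, and the hand-in gave no verdict.

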